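Stock the sauce boxes, snap their covers shut and set the hold timer

ROBOT

A 6-joint arm with a two-finger parallel gripper is mounted at the origin on the work surface. World frame = base frame: x ahead of the robot, y to its left, z up, the work surface at z = 0. Lengths are in m, angles in degrees, forces in N, time in s.
With the tool pointing down it reaches from about 0.4 to 0.825 m from the base axis. Payload 7 kg.
Tool frame: the origin (TCP) lies midway between the tips of the shut fingers; the grasp point (between the pads) lies 19 mm behind it; z points along the fingers, y is the direction in which the jaws open and shut (so a half turn about z gives the same grasp; the last joint's range is limited). The gripper opens to 88 mm and grips with 3 to 60 N. Pads are 19 mm wide; open, the fingers measure 130 mm over their backs; the gripper's body (78 mm by 193 mm) begins 47 mm behind the grasp point.
Start: joints at [87.153, 20.546, 0.682, 0, -70.136, -16.507], TCP at [0.224, 0.637, 0.199] pointing down, gripper open.
Joint ranges: [-176.03, 176.03], [-82.01, 121.73], [-58.28, 71.71], [-173.87, 95.51], [-174.79, -0.11], [-173.66, 173.66]. Speed limits (degrees/s): [136.94, 136.94, 172.46, 180, 180, 180].

INTERFACE

Orientations are given as a 3x3 rotation matrix whose columns are the frame's x, y, z axes.
In Python, from rig import robot gives the robot as it stands. Calls block until the motion is done:
- robot.goto(position, orientation): joint-space move of the TCP to a pose.
- robot.servo_line(position, ori=None, speed=0.15): straight line of the TCP; ori=None keeps the orientation; speed is the mean speed in m/s.
- robot.movej(angles): joint-space move.
- robot.move_gripper(opening): opening from 0.0 (shut) to 1.0 (fully open); the grip force is fixed at half the most; returns when the fingers have stopped.
- robot.dwell(seconds).
- robot.ik(position, orientation): joint angles nearest the present ones, or None.
- robot.grab_frame(name): name is "scene" or "top" or "wrist"; returns (picture, depth): 400x640x3 uint8, red, green, blue; 400x640 float32, m along the optical axis (not along the pixel's ray), 0 where there is no reading.
- robot.camera_info(name): a dict with "vfov" (degrees; the focal length in pixels is half the picture's height over the tangent of half this angle, whatever the lens; pixels are square), "cx", "cy" (the principal point, pixels), "view" (4x4, takes a point from world to camera coordinates); the wrist camera has in their place "T_tool_cam" (4x4, takes a point from camera to tool coordinates, whose origin is the TCP and whose axes are the flange's). Camera axes: x right, y down, z forward; pixel columns grow to the right and rows downward; lengths in m; the calibration is good to about 2 mm. A picture is of the moment at which its call begins: read the wrist's pose just before it. camera_info takes no time and is no camera call.
A pose or a line that the arm cannot do raises robot.Unreachable and nothing moves.
- robot.job_done(): hands the job in, once; it reports no verdict.
Readings, each from a call of its own:
- robot.read_t(): time.
- robot.read_qpos(): joint angles.
- robot.read_qvel(): joint speeds.
- robot.read_effort(): joint torques, N m.
- robot.read_position(): TCP position.
- robot.read_tcp_rot(): TCP orientation.
- robot.read_force(): force on the tool from outside, world axes, zero at the start.
- robot.read_ft_torque(): the same for the moment, N m.
- robot.read_grip_width(): opening from 0.0 (shut) to 1.0 (fully open).
Only numpy, scipy, OpenCV 4.12 (cv2) and the standard library are available. Lean on these libraries where they do the work, as an engineer would, in place of code of your own. Each camera call takes 0.05 s, during which the arm holds its last target.

TASK

Stand each red, green or blue sauce pot that is on the counter upright in the box of its own colour, and press all three covers down until they snap fully shut (the cover of a box that gets no pot too). When every cover is shut, turn the hold timer's collar to 4. Leave the pot with the yellow lid and the white bowl standing where they are.

Things in the scene. Friction and masses are not known exactly. Their poses are not given: they have to be found in the camera images.
- pot_red: sauce pot: steel cup 48 mm across with a red lid 50 mm across, 37 mm tall in all, and on the lid's centre an upright round red knob 17 mm across and 24 mm tall (top of knob 61 mm above the underside). About 0.2 kg. Origin: centre of the underside, z up. May be absent.
- pot_green: sauce pot: steel cup 48 mm across with a green lid 50 mm across, 37 mm tall in all, and on the lid's centre an upright round green knob 17 mm across and 24 mm tall (top of knob 61 mm above the underside). About 0.2 kg. Origin: centre of the underside, z up. May be absent.
- pot_blue: sauce pot: steel cup 48 mm across with a blue lid 50 mm across, 37 mm tall in all, and on the lid's centre an upright round blue knob 17 mm across and 24 mm tall (top of knob 61 mm above the underside). About 0.2 kg. Origin: centre of the underside, z up. May be absent.
- box_red: fixed open-topped aluminium sauce box with a red label on its front, 90 mm deep (own x) by 100 mm wide (own y), rim 78 mm above its underside, walls 5 mm, floor 6 mm thick (well 80 x 90 mm). Origin: centre of the underside; its front, with the black catch block (28 mm out), faces own -x; cover hinged on top of the rear wall.
- cover_red (a joint): angle (rad) of the red-framed clear hinged cover of box_red: 0 fully shut and flat on the rim, pi/2 upright, up to 1.95 leaning back. The stiff hinge holds it wherever it is left, but the catch stops it ajar at about 0.13 rad; pressing down near its free edge with about 6 to 10 N snaps it past the catch, which then holds it at 0.
- cover_red_edge (a point): point to press on the red cover: middle of its upper (outer) face, 10 mm in from the free edge. The cover is a plate 95 mm long from hinge to free edge, 100 mm wide; outer face 7 mm above the hinge axis when shut
- cover_red_hinge (a point): middle of the hinge axis of the red cover: on the box's rear top edge, 45 mm behind the box centre (own +x), 78 mm above the box's underside; the axis runs along the box's own y
- box_green: fixed open-topped aluminium sauce box with a green label on its front, 90 mm deep (own x) by 100 mm wide (own y), rim 78 mm above its underside, walls 5 mm, floor 6 mm thick (well 80 x 90 mm). Origin: centre of the underside; its front, with the black catch block (28 mm out), faces own -x; cover hinged on top of the rear wall.
- cover_green (a joint): angle (rad) of the green-framed clear hinged cover of box_green: 0 fully shut and flat on the rim, pi/2 upright, up to 1.95 leaning back. The stiff hinge holds it wherever it is left, but the catch stops it ajar at about 0.13 rad; pressing down near its free edge with about 6 to 10 N snaps it past the catch, which then holds it at 0.
- cover_green_edge (a point): point to press on the green cover: middle of its upper (outer) face, 10 mm in from the free edge. The cover is a plate 95 mm long from hinge to free edge, 100 mm wide; outer face 7 mm above the hinge axis when shut
- cover_green_hinge (a point): middle of the hinge axis of the green cover: on the box's rear top edge, 45 mm behind the box centre (own +x), 78 mm above the box's underside; the axis runs along the box's own y
- box_blue: fixed open-topped aluminium sauce box with a blue label on its front, 90 mm deep (own x) by 100 mm wide (own y), rim 78 mm above its underside, walls 5 mm, floor 6 mm thick (well 80 x 90 mm). Origin: centre of the underside; its front, with the black catch block (28 mm out), faces own -x; cover hinged on top of the rear wall.
- cover_blue (a joint): angle (rad) of the blue-framed clear hinged cover of box_blue: 0 fully shut and flat on the rim, pi/2 upright, up to 1.95 leaning back. The stiff hinge holds it wherever it is left, but the catch stops it ajar at about 0.13 rad; pressing down near its free edge with about 6 to 10 N snaps it past the catch, which then holds it at 0.
- cover_blue_edge (a point): point to press on the blue cover: middle of its upper (outer) face, 10 mm in from the free edge. The cover is a plate 95 mm long from hinge to free edge, 100 mm wide; outer face 7 mm above the hinge axis when shut
- cover_blue_hinge (a point): middle of the hinge axis of the blue cover: on the box's rear top edge, 45 mm behind the box centre (own +x), 78 mm above the box's underside; the axis runs along the box's own y
- timer_base: fixed white scale plate of the hold timer, 116 x 124 mm, 12 mm thick, with black digits 0 to 6 in a half circle round the collar. Origin: centre of the underside, under the collar's axis. Digit 0 lies to own +y of the axis, 3 to own +x, 6 to own -y
- timer (a joint): angle (rad) of the timer's collar: grows clockwise seen from above; the white index line points to digit n at n x pi/6 (0.524 rad a step; 4 is 2.094). It clicks into each digit with a light detent (about 0.1 N m) and stops at 0 and 6
- timer_grip (a point): centre of the black ribbed collar, on its upright axis at the height to grip, 42 mm above the plate's underside. The collar is 46 mm across and stands from 13 to 57 mm above the plate's underside; a white line runs on its top from the axis to the edge
- pot_yellow: bystander: white pot with yellow lid and knob, otherwise like the sauce pots; has no box, leave it. Origin under its centre
- ramekin: bystander: empty white bowl 72 mm across, 38 mm tall. Origin under its centre

How it is judged (in metres and radians):
On the way, in this order (a step that is already met when the one before it is completed fails the run):
1. every pot present stands in the box of its own colour (x of pot_red in the frame of box_red between -0.035 and 0.035 m and y of pot_red in the frame of box_red between -0.035 and 0.035 m and z of pot_red in the frame of box_red below 0.014 m and angle between each of pot_red, pot_green, pot_blue's own z axis and vertical below 0.2 rad and x of pot_green in the frame of box_green between -0.035 and 0.035 m and y of pot_green in the frame of box_green between -0.035 and 0.035 m and z of pot_green in the frame of box_green below 0.014 m and x of pot_blue in the frame of box_blue between -0.035 and 0.035 m and y of pot_blue in the frame of box_blue between -0.035 and 0.035 m and z of pot_blue in the frame of box_blue below 0.014 m), for 0.2 s.
2. all three covers are snapped shut (value of joint each of cover_red, cover_green, cover_blue below 0.035 rad), for 0.2 s.
3. the timer collar is turned to 4 (value of joint timer between 1.9744 and 2.2144 rad), for 0.2 s.
At the end, for the whole second after the job is handed in: every pot present stands upright (within 0.2 rad) on the floor of the box of its own colour, all three covers are shut (under 0.035 rad), the timer is within 0.12 rad of 4 and all is at rest (all of step 1 and all of step 2 and all of step 3 and velocity of joint timer below 0.05 rad/s and linear speed of each of pot_red, pot_green, pot_blue below 0.02 m/s); the robot touches nothing.
It fails at once if the pot yellow is pushed more than 40 mm or knocked over (distance of pot_yellow from where it was at the start of the episode above 0.04 m or angle between pot_yellow's own z axis and vertical above 0.6 rad).
It fails at once if the ramekin is pushed more than 40 mm or knocked over (distance of ramekin from where it was at the start of the episode above 0.04 m or angle between ramekin's own z axis and vertical above 0.6 rad).
Of pot_red, pot_green, pot_blue only 2 to 3 are there at a start; the rules pass over those that are not, and their reading is None.
At some moment in a run one of pot_red, pot_green, pot_blue may be knocked a few centimetres aside while the robot is not near it.
Once in a run the grip may slacken for a moment while it holds something.
It also fails if it takes over 208 s, if anything falls off the work surface, if the arm or the gripper's body presses on something with over 40 N, if the wrist force passes 120 N, or if a joint passes its speed limit or range.

## Working session

There is one attempt and no reset: what is moved stays moved. The work goes in short steps, each a Python script; the robot and the scene stay as the last script left them, time stands still between calls to the robot, and variables do not carry over. Pictures are saved under pics/ and viewed, and the job is handed in when it is done.

```bash
ls; mkdir -p pics
python3 - <<'E'
from rig import robot
import cv2,numpy as np
for n in ["scene","top","wrist"]:
    p,d=robot.grab_frame(n); cv2.imwrite(f"pics/{n}0.png",p[:,:,::-1]); np.save(f"pics/{n}0.npy",d)
    print(n,robot.camera_info(n))
print(robot.read_t(),robot.read_tcp_rot(),robot.read_force())
E
```

```text
pics
scene {'vfov': 44.40364778012816, 'cx': 316.4548287828234, 'cy': 204.1661258120394, 'view': array([[ 0.19767688,  0.98006938, -0.01969426, -0.10387469],
       [ 0.54103603, -0.12583469, -0.83153211, -0.23292002],
       [-0.81743738,  0.15371937, -0.55512746,  1.65125064],
       [ 0.        ,  0.        ,  0.        ,  1.        ]])}
top {'vfov': 56.25528788828908, 'cx': 323.86830552539146, 'cy': 196.04544053543822, 'view': array([[-0.00786875, -0.99995484, -0.00532932,  0.00610929],
       [-0.97820954,  0.00880316, -0.20743335,  0.5535748 ],
       [ 0.2074709 ,  0.00358095, -0.97823464,  0.8178398 ],
       [ 0.        ,  0.        ,  0.        ,  1.        ]])}
wrist {'vfov': 63.136928923427824, 'cx': 324.14108351101476, 'cy': 199.82169680974283, 'T_tool_cam': array([[-4.88351933e-04, -9.67464616e-01, -2.53005886e-01,
         6.84213253e-02],
       [ 9.99999575e-01, -2.74655377e-04, -8.79949357e-04,
        -1.20896735e-03],
       [ 7.81830440e-04, -2.53006208e-01,  9.67464339e-01,
        -1.85677044e-01],
       [ 0.00000000e+00,  0.00000000e+00,  0.00000000e+00,
         1.00000000e+00]])}
0.15 [[ 9.43452643e-01 -3.31507182e-01 -3.14923970e-04]
 [-3.31507308e-01 -9.43451794e-01 -1.27130250e-03]
 [ 1.24330325e-04  1.30381330e-03 -9.99999142e-01]] [ 0.24796743  0.08437292 -0.05775331]
```

View pics/scene0.png

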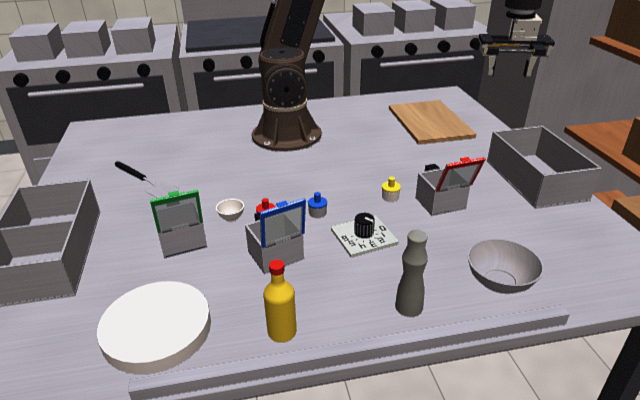

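View pics/top0.png

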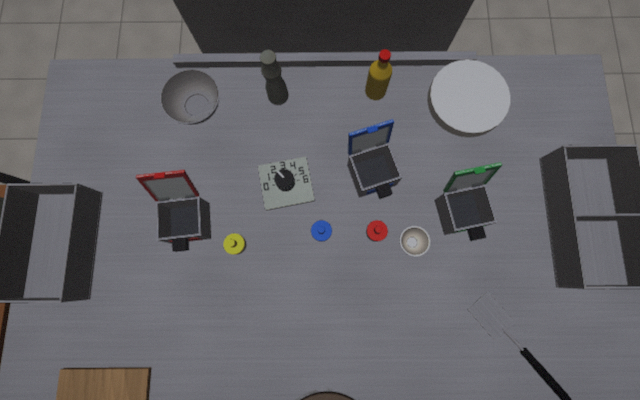

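View pics/wrist0.png

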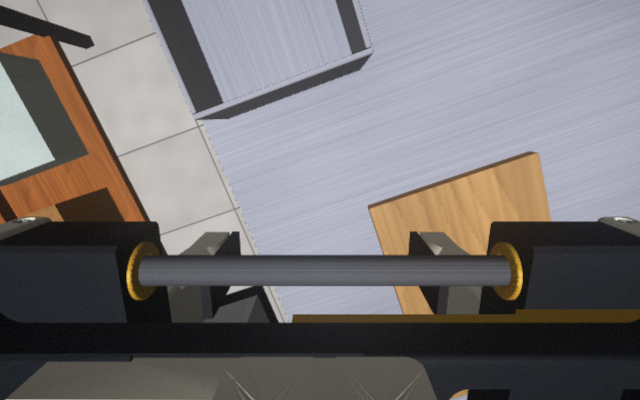

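Red, green and blue boxes with covers open. The pots visible are red (377,231), blue (321,231) and yellow (234,244), with the bowl at (415,241). There is no green pot in sight. I'll enlarge the view to measure.

```bash
cat > h.py <<'E'
import numpy as np,cv2
from rig import robot
def cam(n):
    c=robot.camera_info(n); f=200/np.tan(np.radians(c['vfov']/2)); return c,f
def ray(n,u,v,V=None):
    c,f=cam(n)
    if V is None: V=c['view']
    R=V[:3,:3];t=V[:3,3]
    return -R.T@t, R.T@np.array([(u-c['cx'])/f,(v-c['cy'])/f,1])
def atz(n,u,v,z,V=None):
    o,d=ray(n,u,v,V); return o+d*(z-o[2])/d[2]
def proj(n,P,V=None):
    c,f=cam(n)
    if V is None: V=c['view']
    p=np.atleast_2d(P)@V[:3,:3].T+V[:3,3]
    return np.c_[p[:,0]/p[:,2]*f+c['cx'],p[:,1]/p[:,2]*f+c['cy'],p[:,2]]
def cloud(n,d,V=None):
    c,f=cam(n)
    if V is None: V=c['view']
    v,u=np.mgrid[:400,:640]
    p=np.stack([(u-c['cx'])/f*d,(v-c['cy'])/f*d,d],-1)
    return (p-V[:3,3])@V[:3,:3]
def wristV():
    c,f=cam('wrist'); T=np.eye(4);T[:3,:3]=robot.read_tcp_rot();T[:3,3]=robot.read_position()
    return np.linalg.inv(T@c['T_tool_cam'])
def crop(n,p,u0,v0,w,h,s,out):
    cv2.imwrite(out,cv2.resize(p[v0:v0+h,u0:u0+w,::-1],None,fx=s,fy=s,interpolation=cv2.INTER_CUBIC))
E
python3 - <<'E'
from h import *
p=cv2.imread('pics/top0.png')[:,:,::-1]; d=np.load('pics/top0.npy')
crop('top',p,130,130,200,130,4,'pics/tc1.png'); crop('top',p,320,110,190,140,4,'pics/tc2.png')
X=cloud('top',d)
for u,v in [(377,231),(321,231),(234,244),(415,241),(285,181),(300,300),(180,222),(377,175),(470,212)]: print(u,v,X[v,u].round(3))
E
```

```text
377 231 [ 0.47 -0.12  0.06]
321 231 [0.471 0.009 0.06 ]
234 244 [0.444 0.208 0.057]
415 241 [ 0.452 -0.218  0.004]
285 181 [0.591 0.093 0.057]
300 300 [0.316 0.06  0.002]
180 222 [0.503 0.356 0.003]
377 175 [ 0.618 -0.132  0.005]
470 212 [ 0.521 -0.357  0.006]
```

View pics/tc1.png

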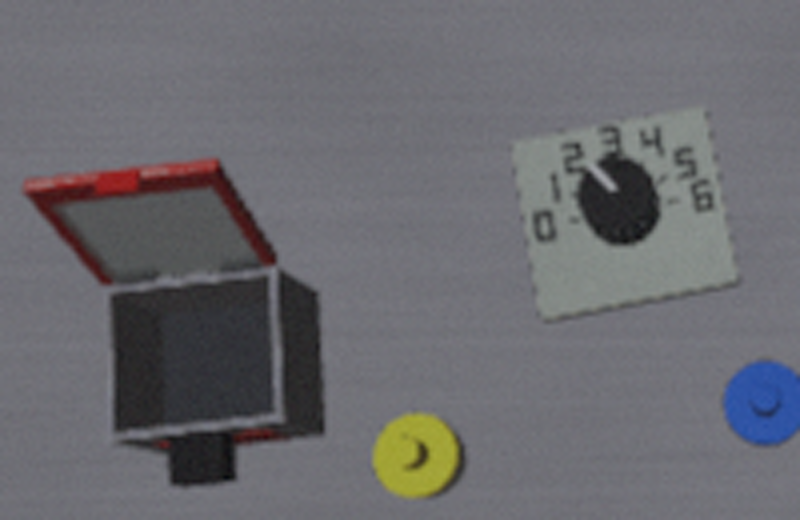

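View pics/tc2.png

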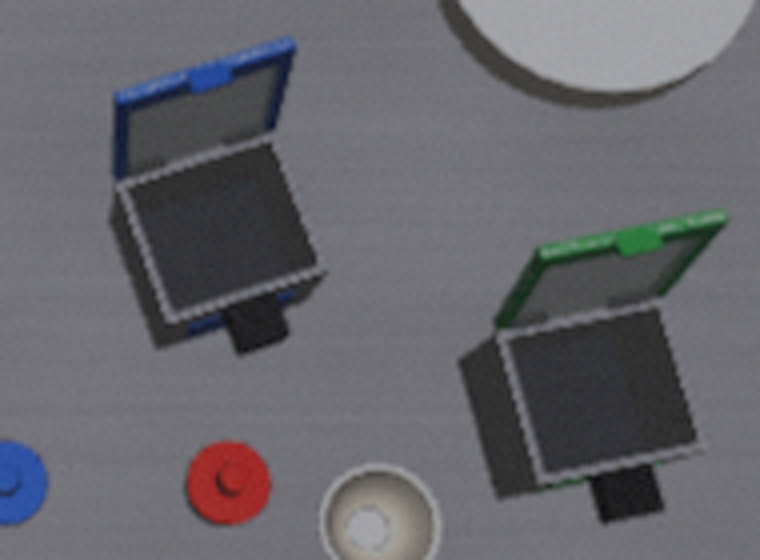

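The boxes are empty and there is no green pot. The timer points at about 2, with its line from (612,190) to (590,165) in crop 1. Next I'll fit the poses from the corners.

```bash
cat > fit.py <<'E'
from h import *
import json
from scipy.optimize import least_squares
d=np.load('pics/top0.npy'); X=cloud('top',d)
def full(c,o): return [(u/4-.375+o[0],v/4-.375+o[1]) for u,v in c]
B={'red':full([(110,290),(278,268),(284,418),(114,440)],(130,130)),
 'blue':full([(118,186),(272,142),(325,270),(172,322)],(320,110)),
 'green':full([(498,335),(660,305),(703,450),(540,482)],(320,110))}
L=np.array([[.045,.05,.078],[.045,-.05,.078],[-.045,-.05,.078],[-.045,.05,.078]])
def T(p,L):
    c,s=np.cos(p[2]),np.sin(p[2]); return np.c_[p[0]+c*L[:,0]-s*L[:,1],p[1]+s*L[:,0]+c*L[:,1],L[:,2]]
out={}
for k,c in B.items():
    r=least_squares(lambda p:(proj('top',T(p,L))[:,:2]-c).ravel(),[.55,0,0])
    out[k]=list(r.x); print(k,r.x.round(4),np.degrees(r.x[2]).round(1),r.fun.round(1))
# timer plate
c=full([(512,142),(706,108),(740,280),(545,320)],(130,130))
LT=np.array([[.058,.062,.012],[.058,-.062,.012],[-.058,-.062,.012],[-.058,.062,.012]])
r=least_squares(lambda p:(proj('top',T(p,LT))[:,:2]-c).ravel(),[.55,0,0]); out['timer']=list(r.x); print('timer',r.x.round(4),np.degrees(r.x[2]),r.fun.round(1))
cc=full([(620,200)],(130,130))[0]; print('collar',atz('top',*cc,.057))
for k,cc in dict(blue=((765,402),(130,130)),red=((229,483),(320,110)),yellow=((417,455),(130,130))).items():
    print(k,atz('top',*full([cc[0]],cc[1])[0],.037))
json.dump(out,open('poses.json','w'))
# cover angles by depth of points coloured
p=cv2.imread('pics/top0.png')[:,:,::-1].astype(int)
for k in ['red','blue','green']:
    x,y,a=out[k]; ch={'red':0,'green':1,'blue':2}[k]
    m=(p[:,:,ch]>1.6*np.delete(p,ch,2).max(2))&(d>0)
    P=X[m]; q=P-[x,y,0]; lx=np.cos(a)*q[:,0]+np.sin(a)*q[:,1]; ly=-np.sin(a)*q[:,0]+np.cos(a)*q[:,1]
    s=(P[:,2]>.09)&(abs(lx)<.15)&(abs(ly)<.08); 
    print(k,s.sum(),'ly',ly[s].min().round(3),ly[s].max().round(3),'maxz',np.percentile(P[s,2],98),'lx at top',np.median(lx[s][P[s,2]>np.percentile(P[s,2],80)]), np.degrees(np.median(np.arctan2(P[s,2]-.078,.045-lx[s]))))
E
python3 fit.py
```

```text
red [0.5018 0.3302 0.1145] 6.6 [-1.1 -0.9  0.6 -0.7  1.3  0.8 -0.9  0.8]
blue [ 0.6176 -0.1181  0.3194] 18.3 [-0.8 -0.1  0.7 -2.2  1.3  0.8 -1.2  1.4]
green [ 0.5196 -0.3289  0.1871] 10.7 [-1.  -0.6  0.8 -1.4  1.3  0.6 -1.1  1.2]
timer [0.5988 0.0954 0.1906] 10.9192304182882 [ 0.1  0.1  0.1 -0.8  0.4  0.4 -0.5  0.2]
collar [0.59440588 0.09403908 0.057     ]
blue [0.47615512 0.00921009 0.037     ]
red [ 0.47444628 -0.12245336  0.037     ]
yellow [0.44680478 0.212903   0.037     ]
red 378 ly -0.047 0.051 maxz 0.17174639903600053 lx at top 0.07594440810132855 110.02198200679463
blue 227 ly -0.05 0.05 maxz 0.17563797325207098 lx at top 0.05659601601788629 98.6570193870267
green 97 ly -0.046 0.049 maxz 0.17554758496965844 lx at top 0.05999042656724597 101.36518413889542
```

```bash
cat >> h.py <<'E'
import json
def ori(yaw,flip=True):
    # tool x along -box x (flip) , z down
    s=-1 if flip else 1
    x=s*np.array([np.cos(yaw),np.sin(yaw),0]); z=np.array([0,0,-1.]); return np.c_[x,np.cross(z,x),z]
def loc(p,q):
    c,s=np.cos(p[2]),np.sin(p[2]); return np.array([p[0]+c*q[0]-s*q[1],p[1]+s*q[0]+c*q[1],q[2]])
E
python3 - <<'E'
from h import *
P=json.load(open('poses.json'))
for f in (True,False):
  for k in ['red','blue','green']:
    for q in [(0,0,.047),(0,0,.22),(.1,0,.14),(.1,0,.2),(-.04,0,.085)]:
        j=robot.ik(loc(P[k],q),ori(P[k][2],f)); print(f,k,q,None if j is None else np.round(j,0))
  print([robot.ik([.474,-.122,z],ori(P['red'][2],f)) is not None for z in (.04,.16)],[robot.ik([.476,.009,z],ori(P['blue'][2],f)) is not None for z in (.04,.16)])
  for a in range(-90,91,30): 
    j=robot.ik([.596,.095,.023],ori(np.radians(a),f)); print(a,None if j is None else np.round(j[-1]))
E
```

```text
True red (0, 0, 0.047) [  52.   22.  -20.    0.  -49. -135.]
True red (0, 0, 0.22) [  52.   13.   -7.    0.  -70. -135.]
True red (0.1, 0, 0.14) [  46.   24.   -2.    0.  -64. -129.]
True red (0.1, 0, 0.2) [  46.   22.    3.    0.  -71. -129.]
True red (-0.04, 0, 0.085) [  55.   16.  -22.    0.  -52. -138.]
True blue (0, 0, 0.047) [  7.  24. -16.   0. -50. -79.]
True blue (0, 0, 0.22) [  7.  16.  -4.   0. -71. -79.]
True blue (0.1, 0, 0.14) [  9.  27.   2.   0. -66. -80.]
True blue (0.1, 0, 0.2) [  9.  25.   7.   0. -72. -80.]
True blue (-0.04, 0, 0.085) [  6.  19. -18.   0. -53. -78.]
True green (0, 0, 0.047) [-14.  23. -18.   0. -49. -65.]
True green (0, 0, 0.22) [-14.  14.  -6.   0. -70. -65.]
True green (0.1, 0, 0.14) [-11.  24.  -2.   0. -64. -69.]
True green (0.1, 0, 0.2) [-11.  22.   3.   0. -71. -69.]
True green (-0.04, 0, 0.085) [-16.  18. -19.   0. -53. -63.]
[True, True] [True, True]
-90 152.0
-60 None
-30 -148.0
0 -118.0
30 -88.0
60 -58.0
90 -28.0
False red (0, 0, 0.047) [ 52.  22. -20.   0. -49.  45.]
False red (0, 0, 0.22) [ 52.  13.  -7.   0. -70.  45.]
False red (0.1, 0, 0.14) [ 46.  24.  -2.   0. -64.  51.]
False red (0.1, 0, 0.2) [ 46.  22.   3.   0. -71.  51.]
False red (-0.04, 0, 0.085) [ 55.  16. -22.   0. -52.  42.]
False blue (0, 0, 0.047) [  7.  24. -16.   0. -50. 101.]
False blue (0, 0, 0.22) [  7.  16.  -4.   0. -71. 101.]
False blue (0.1, 0, 0.14) [  9.  27.   2.   0. -66. 100.]
False blue (0.1, 0, 0.2) [  9.  25.   7.   0. -72. 100.]
False blue (-0.04, 0, 0.085) [  6.  19. -18.   0. -53. 102.]
False green (0, 0, 0.047) [-14.  23. -18.   0. -49. 115.]
False green (0, 0, 0.22) [-14.  14.  -6.   0. -70. 115.]
False green (0.1, 0, 0.14) [-11.  24.  -2.   0. -64. 111.]
False green (0.1, 0, 0.2) [-11.  22.   3.   0. -71. 111.]
False green (-0.04, 0, 0.085) [-16.  18. -19.   0. -53. 117.]
[True, True] [True, True]
-90 -28.0
-60 2.0
-30 32.0
0 62.0
30 92.0
60 122.0
90 152.0
```

Run:
```python
from h import *
P=json.load(open('poses.json'))
robot.move_gripper(0.7)
def shot(n,pos,o):
    robot.goto(pos,o); V=wristV(); p,d=robot.grab_frame('wrist'); cv2.imwrite(f'pics/{n}.png',p[:,:,::-1]); np.savez(f'pics/{n}.npz',V=V,d=d)
shot('w_redbox',loc(P['red'],(-.01,0,.28)),ori(P['red'][2]))
shot('w_redpot',[.472,-.122,.2],ori(P['red'][2]))
print(robot.read_t(),robot.read_position(),robot.read_grip_width())
for n in ['w_redbox','w_redpot']:
    V=np.load(f'pics/{n}.npz')['V']; print(proj('wrist',[[.472,-.122,.037],loc(P['red'],(0,0,.078))],V).round(0))
```

```text
4.4167 [ 0.47261807 -0.12127656  0.20016074] 0.6977582711913611
[[-28. 111.   0.]
 [323. 180.   0.]]
[[323. 177.   0.]
 [755. 263.   0.]]
```

View pics/w_redbox.png

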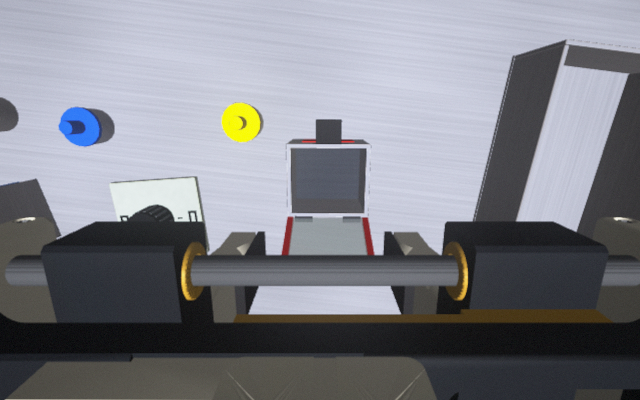

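View pics/w_redpot.png

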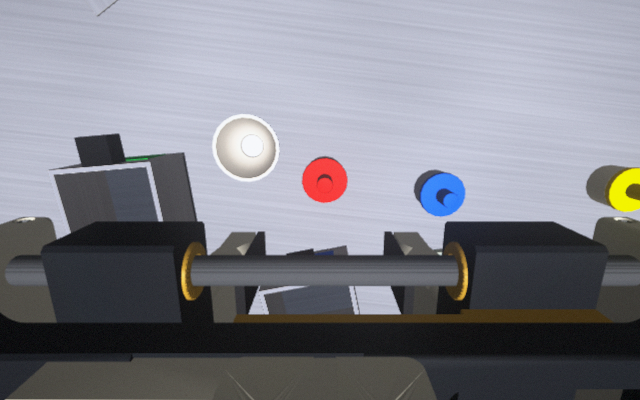

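The wrist view shows the red lid at about (324.5,180). The red box rim's front corners are at (286,141) and (371,141), and its rear corners at (287,217) and (370,217). I'll refine with these, then pick.

Run:
```python
from h import *
from scipy.optimize import least_squares
P=json.load(open('poses.json'))
z=np.load('pics/w_redpot.npz'); V=z['V']
pot=atz('wrist',324.5,180,.037,V); print('pot',pot)
X=cloud('wrist',z['d'],V); print('knob/lid depth',X[184,324],X[170,324])
z=np.load('pics/w_redbox.npz'); V=z['V']
c=np.array([(287,217),(370,217),(371,141),(286,141)])[[1,0,3,2]]
# flipped view: image right = ? test both
for c in (c,c[[1,0,3,2]]):
    L=[(.045,.05,.078),(.045,-.05,.078),(-.045,-.05,.078),(-.045,.05,.078)]
    r=least_squares(lambda p:(proj('wrist',[loc(p,q) for q in L],V)[:,:2]-c).ravel(),P['red']); print(r.x,r.cost,r.fun.round(1))
# yellow, blue via wrist
print(atz('wrist',242,123,.037,V),atz('wrist',84,126,.037,V))
cv2.imwrite('pics/wc.png',cv2.resize(cv2.imread('pics/w_redbox.png')[110:240,250:410],None,fx=5,fy=4.6,interpolation=cv2.INTER_CUBIC))
```

```text
pot [ 0.47462974 -0.11967466  0.037     ]
knob/lid depth [ 0.47429423 -0.12027693  0.06016819] [ 0.46386571 -0.12146348  0.03635859]
[0.5005209  0.33682571 0.11673848] 5.992945871419021 [-1.4 -1.6  1.3 -1.5  0.1  1.4  0.1  1.3]
[ 0.50582077  0.33748251 -3.01103751] 11089.577343260838 [ -1.3 -69.4   0.4 -70.7  -2.   78.    3.   79.1]
[0.44746757 0.21946153 0.037     ] [0.47454453 0.01825324 0.037     ]
```

View pics/wc.png

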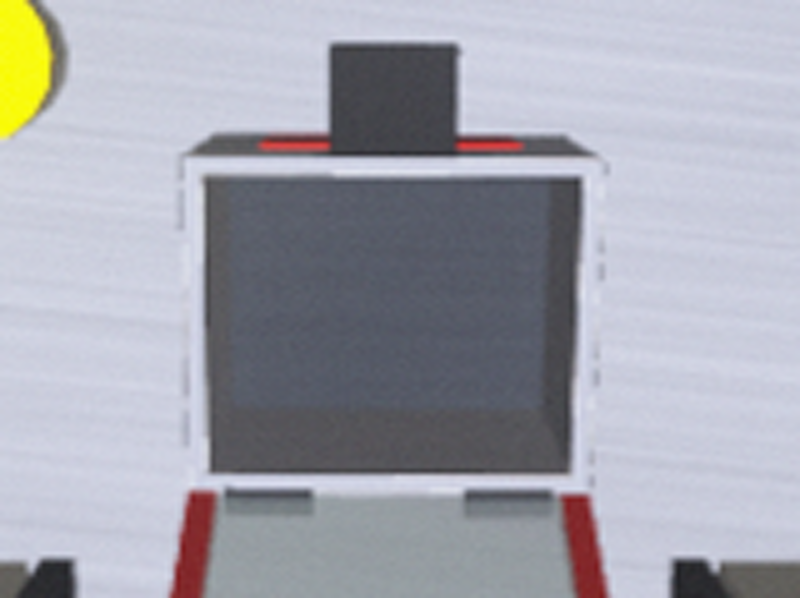

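Run:
```python
from h import *
from scipy.optimize import least_squares
P=json.load(open('poses.json'))
V=np.load('pics/w_redbox.npz')['V']
c=np.array([(287.5,216.5),(368.5,216.5),(371,143.7),(286.6,143.7)])[[1,0,3,2]]
L=[(.045,.05,.078),(.045,-.05,.078),(-.045,-.05,.078),(-.045,.05,.078)]
r=least_squares(lambda p:(proj('wrist',[loc(p,q) for q in L],V)[:,:2]-c).ravel(),P['red']); print(r.x,r.fun.round(1))
P['red']=list(r.x); json.dump(P,open('poses.json','w'))
o=ori(P['red'][2])
robot.servo_line([.4745,-.1197,.09],o); robot.servo_line([.4745,-.1197,.042],speed=.08)
print(robot.read_force()); robot.move_gripper(0.0); print('w',robot.read_grip_width())
robot.servo_line([.4745,-.1197,.12]); print('w',robot.read_grip_width(),robot.read_force(),robot.read_t())
p,d=robot.grab_frame('scene'); crop('scene',p,180,140,240,140,3,'pics/s1.png')
```

```text
[0.5020076  0.33689064 0.11182131] [-0.2  0.2  0.6 -0.  -0.4 -0.2  0.1  0.1]
[ 0.56993501 -0.0986095   0.6504086 ]
w 0.008240660430300728
w 0.0032881098641633993 [-0.27510826 -0.32459213 -0.22333465] 7.8167
```

View pics/s1.png

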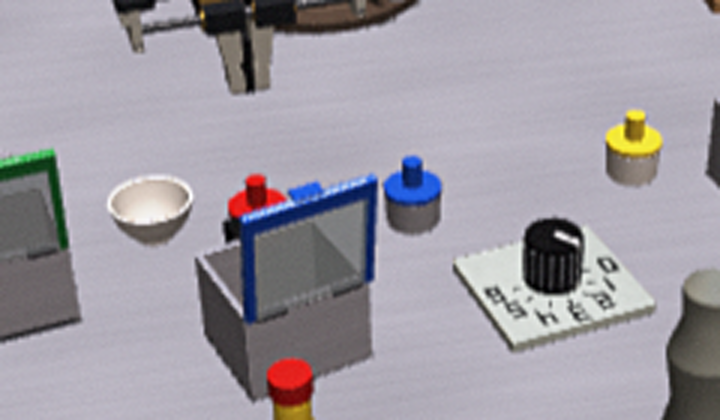

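The grip missed: the red pot is still standing behind the blue box. I'll re-look from a hover.

Run:
```python
from h import *
P=json.load(open('poses.json'))
robot.move_gripper(0.7)
robot.servo_line([.4745,-.1197,.2]);V=wristV(); p,d=robot.grab_frame('wrist'); cv2.imwrite('pics/w2.png',p[:,:,::-1]); np.savez('pics/w2.npz',V=V,d=d)
print(robot.read_position())
X=cloud('wrist',d,V); print(proj('wrist',[[.4745,-.1197,.037],[.4745,-.1197,.061]],V))
crop('w',p,240,100,200,150,4,'pics/w2c.png')
t,_=robot.grab_frame('top'); cv2.imwrite('pics/t2.png',t[:,:,::-1])
```

```text
[ 0.47370763 -0.11962278  0.19880171]
[[322.91283097 178.89476104   0.3534971 ]
 [322.86345613 183.35937961   0.33026535]]
```

View pics/w2c.png

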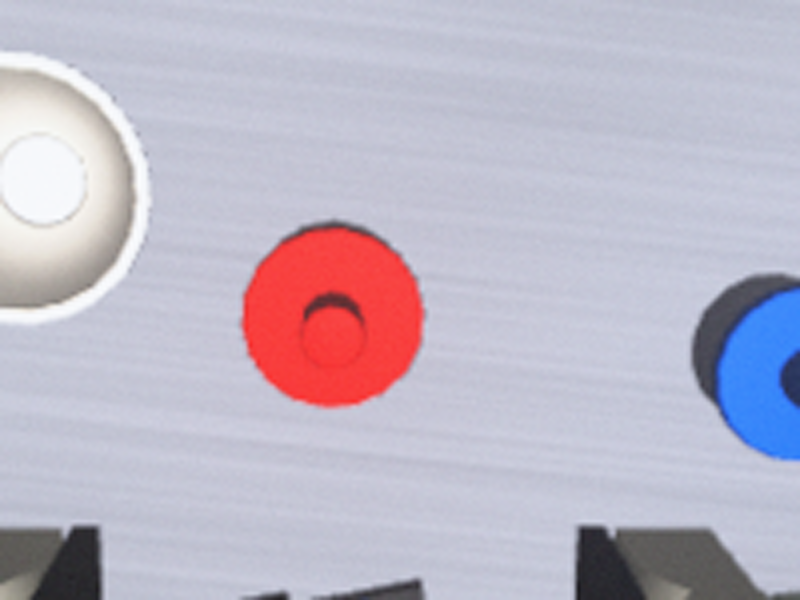

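View pics/t2.png

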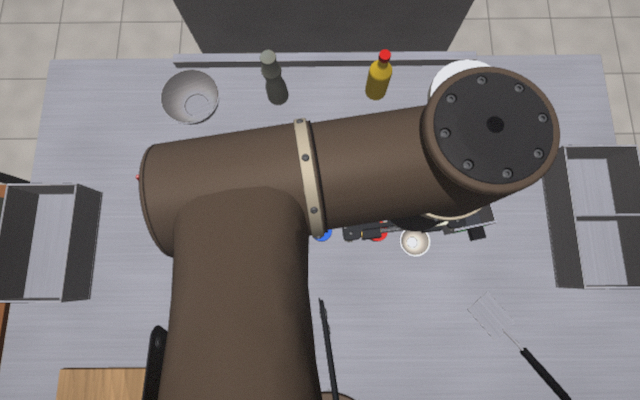

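Run:
```python
from h import *
z=np.load('pics/w2.npz'); d=z['d']; T=robot.camera_info('wrist')['T_tool_cam']
c,f=cam('wrist')
def tool(u,v): 
    D=d[v,u]; return (T@[(u-c['cx'])/f*D,(v-c['cy'])/f*D,D,1])[:3].round(4)
for u in (225,240,255,262,263): 
    for v in (228,231,233,236,240,245,250): print(u,v,d[v,u].round(4),tool(u,v))
print(d[225:300:5,262],d[225:300:5,300])
```

```text
225 228 0.4078 [-0.0705 -0.1231  0.2002]
225 231 0.4082 [-0.0743 -0.1233  0.1997]
225 233 0.4078 [-0.0765 -0.1231  0.1986]
225 236 0.4105 [-0.0811 -0.124   0.2002]
225 240 0.1511 [ 0.0102 -0.0452 -0.0441]
225 245 0.1461 [ 0.0099 -0.0437 -0.0494]
225 250 0.1401 [ 0.0102 -0.0418 -0.0555]
240 228 0.407 [-0.0702 -0.1041  0.1995]
240 231 0.4065 [-0.0737 -0.104   0.1981]
240 233 0.1598 [ 0.0103 -0.0405 -0.0351]
240 236 0.157 [ 0.0099 -0.0397 -0.0381]
240 240 0.1522 [ 0.0098 -0.0385 -0.0431]
240 245 0.1454 [ 0.0102 -0.0367 -0.05  ]
240 250 0.1454 [ 0.008  -0.0367 -0.0506]
255 228 0.4062 [-0.0699 -0.0852  0.1986]
255 231 0.4083 [-0.0743 -0.0857  0.1997]
255 233 0.1607 [ 0.01   -0.0333 -0.0342]
255 236 0.1612 [ 0.0084 -0.0334 -0.0342]
255 240 0.1554 [ 0.0086 -0.0322 -0.04  ]
255 245 0.1492 [ 0.0087 -0.0308 -0.0464]
255 250 0.1439 [ 0.0086 -0.0297 -0.052 ]
262 228 0.4068 [-0.0702 -0.0766  0.1993]
262 231 0.1679 [ 0.0085 -0.0312 -0.0272]
262 233 0.1641 [ 0.0088 -0.0305 -0.031 ]
262 236 0.1607 [ 0.0086 -0.0298 -0.0346]
262 240 0.1599 [ 0.007  -0.0297 -0.0359]
262 245 0.1596 [ 0.0047 -0.0296 -0.0368]
262 250 0.1603 [ 0.0021 -0.0297 -0.0367]
263 228 0.4077 [-0.0705 -0.0755  0.2001]
263 231 0.1667 [ 0.0089 -0.0304 -0.0284]
263 233 0.165 [ 0.0085 -0.0301 -0.0302]
263 236 0.1634 [ 0.0076 -0.0298 -0.0321]
263 240 0.1634 [ 0.0057 -0.0298 -0.0326]
263 245 0.0 [ 0.0663  0.0007 -0.1857]
263 250 0.1616 [ 0.0015 -0.0295 -0.0355]
[0.40493914 0.4080087  0.16136321 0.1598824  0.15955049 0.16029699
 0.08657068 0.08312854 0.08172493 0.08173889 0.08190556 0.0811641
 0.08416686 0.3417184  0.3438159 ] [0.40594348 0.40744138 0.4093576  0.41085473 0.41205692 0.3495399
 0.08597283 0.08384541 0.08368375 0.08154533 0.08174606 0.08172017
 0.08434036 0.4215987  0.42423996]
```

Run:
```python
import cv2
p=cv2.imread('pics/w2.png'); cv2.imwrite('pics/w2f.png',cv2.resize(p[190:350,190:460],None,fx=2.9,fy=2.9,interpolation=cv2.INTER_CUBIC))
```

```text
(no output)
```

View pics/w2f.png

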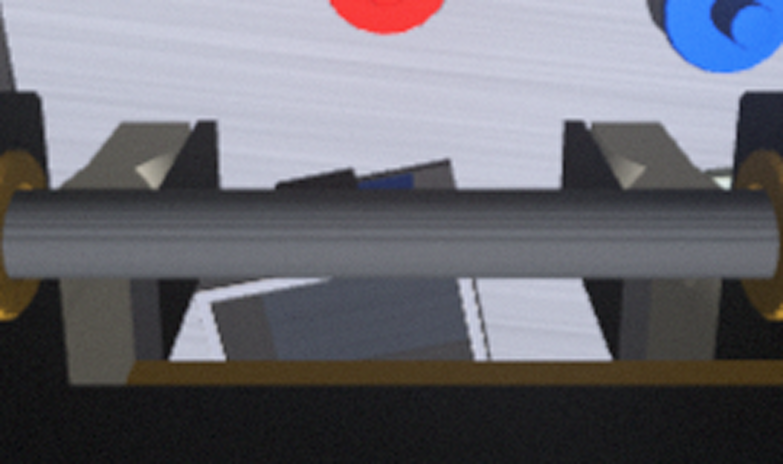

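The fingertips lie about 27 mm behind the TCP while open, so the open fingers are shorter than the shut ones and my grasp was too high. I'll measure the tip retraction against the opening.

```bash
python3 - <<'E'
from h import *
T=robot.camera_info('wrist')['T_tool_cam']; c,f=cam('wrist')
v,u=np.mgrid[:400,:640]
for w in (.7,.45,.2,.0):
    robot.move_gripper(w); p,d=robot.grab_frame('wrist')
    q=np.stack([(u-c['cx'])/f*d,(v-c['cy'])/f*d,d],-1)@T[:3,:3].T+T[:3,3]
    m=(d>.1)&(d<.25)&(q[:,:,0]<.02)&(abs(q[:,:,1])<.07)
    Q=q[m]; print(w,robot.read_grip_width(),np.percentile(Q[:,2],[90,98,99.5,100]).round(4), 'inner y',np.percentile(abs(Q[Q[:,2]>Q[:,2].max()-.006][:,1]),[0,5,95]).round(4), robot.read_t())
    cv2.imwrite(f'pics/g{w}.png',p[150:350,160:480,::-1])
E
python3 -c "
import cv2,numpy as np
cv2.imwrite('pics/gg.png',np.vstack([np.hstack([cv2.imread(f'pics/g{w}.png') for w in a]) for a in (('0.7','0.45'),('0.2','0.0'))]))"
```

```text
0.7 0.6966090527585705 [-0.0374 -0.0306 -0.0284 -0.0267] inner y [0.0295 0.0296 0.0351] 10.0333
0.45 0.45084283973128625 [-0.0367 -0.0304 -0.028  -0.0265] inner y [0.0187 0.0188 0.028 ] 10.7083
0.2 0.19820137917818337 [-0.0361 -0.0303 -0.0281 -0.0265] inner y [0.0078 0.0079 0.0146] 11.3833
0.0 0.0066644247937266195 [-0.0358 -0.0296 -0.0275 -0.0266] inner y [0.0002 0.0002 0.0049] 11.9833
```

View pics/gg.png

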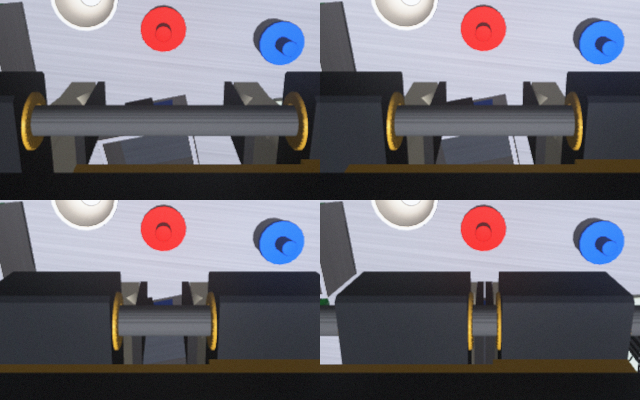

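Run:
```python
from h import *
print(proj('scene',[[.4745,-.1197,z] for z in (.12,.139,.147,.16)]).round(1))
p,d=robot.grab_frame('scene'); X=cloud('scene',d); crop('s',p,200,80,130,100,5,'pics/s3.png')
print(robot.read_position()); print(proj('scene',[robot.read_position()+[0,0,k] for k in (0,.027)]).round(1))
```

```text
[[262.5 178.8   1.2]
 [261.8 172.    1.2]
 [261.6 169.    1.2]
 [261.1 164.2   1.2]]
[ 0.47450993 -0.11972044  0.20001255]
[[259.7 149.1   1.1]
 [258.7 138.5   1.1]]
```

View pics/s3.png

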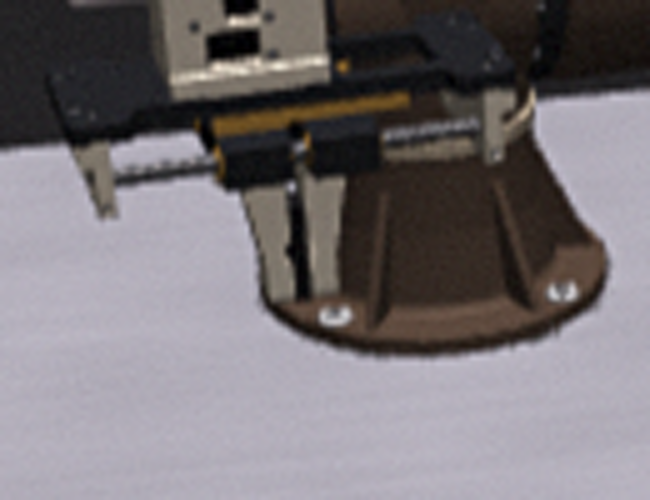

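Both the scene and wrist cameras put the real fingertips about 26 mm above the reported TCP. I'll use tip = TCP + 0.026 m and check it with a slow descent under force monitoring.

```bash
cat >> h.py <<'E'
DT=.026  # true tip above reported TCP
def tip(p,z=None):
    p=np.array(p,float); 
    if z is not None: p=np.r_[p[:2],z]
    return p-[0,0,DT]
E
python3 - <<'E'
from h import *
robot.move_gripper(.6)
q=[.4745,-.1197]
robot.servo_line(tip(q,.07)); robot.servo_line(tip(q,.046),speed=.06)
f0=robot.read_force()
for z in (.044,.042,.040):
    robot.servo_line(tip(q,z),speed=.03); f=robot.read_force()-f0; print(z,f.round(2))
    if abs(f[2])>2: robot.servo_line(tip(q,z+.003),speed=.03); break
robot.move_gripper(0.0); print('w',robot.read_grip_width())
robot.servo_line(robot.read_position()+[0,0,.1],speed=.12); print('w',robot.read_grip_width(),robot.read_force(),robot.read_t())
p,d=robot.grab_frame('scene'); crop('scene',p,180,100,240,180,3,'pics/s4.png')
E
```

```text
0.044 [0.79 0.25 0.13]
0.042 [ 0.71 -0.46 -0.39]
0.04 [ 0.87  0.89 -0.95]
w 0.18171076204580738
w 0.180368417595346 [-0.7579806   0.10607394 -2.74087377] 17.2
```

View pics/s4.png

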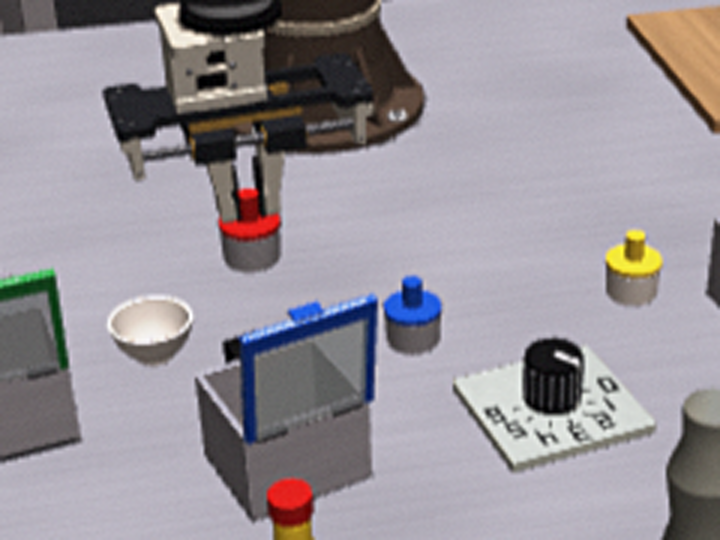

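```bash
cat >> h.py <<'E'
def place(k,dx=-.008):
    P=json.load(open('poses.json'))[k]; o=ori(P[2])
    robot.servo_line(np.r_[robot.read_position()[:2],.24-DT],speed=.25)
    q=loc(P,(dx,0,0)); robot.goto(tip(q,.24),o)
    w=robot.read_grip_width(); print('w before',w,robot.read_force().round(2))
    if w<.14: return False
    robot.servo_line(tip(q,.13),speed=.2); robot.servo_line(tip(q,.056),speed=.08); f0=robot.read_force()
    print('w',robot.read_grip_width(),f0.round(2))
    for z in (.053,.051,.049,.047,.045,.043):
        robot.servo_line(tip(q,z),speed=.03); f=robot.read_force()-f0; print(z,f.round(2))
        if f[2]>1.5 or abs(f[:2]).max()>6: break
    robot.move_gripper(.42); robot.dwell(.1)
    robot.servo_line(tip(q,.10),speed=.1); robot.servo_line(tip(q,.254),speed=.25)
    print(robot.read_force().round(2),robot.read_t()); return True
E
python3 - <<'E'
from h import *
place('red')
V=wristV(); p,d=robot.grab_frame('wrist'); cv2.imwrite('pics/w5.png',p[:,:,::-1])
E
```

```text
w before 0.18218695781377073 [-0.23  0.37 -2.47]
w 0.18594964100261585 [ 0.18 -0.34 -1.52]
0.053 [ 0.32  0.07 -0.44]
0.051 [-0.12  0.15 -1.14]
0.049 [-0.01  0.49 -0.34]
0.047 [ 0.97  0.7  -0.8 ]
0.045 [ 0.16 -1.44  6.31]
[-0.67 -0.82 -0.9 ] 24.6667
```

View pics/w5.png

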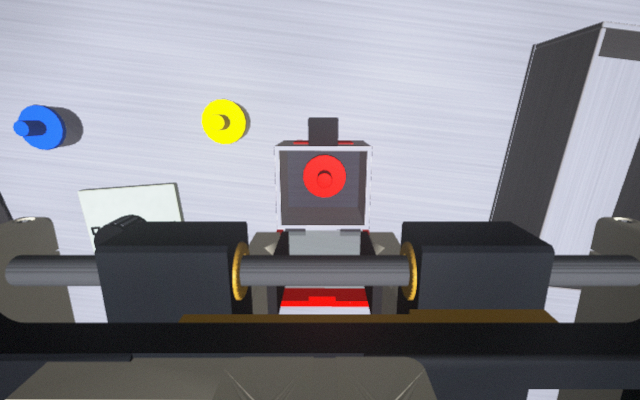

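The red pot stands upright in the red box, with its lid at (324,177) in the middle of the well. Next is the blue pot, with a look at the blue box too.

Run:
```python
from h import *
P=json.load(open('poses.json')); o=ori(P['blue'][2])
robot.move_gripper(.6)
for n,pos in [('w_bb',loc(P['blue'],(-.01,0,.27))),('w_bp',np.array([.474,.012,.18]))]:
    robot.goto(pos,o); robot.dwell(.15); V=wristV(); p,d=robot.grab_frame('wrist'); np.savez(f'pics/{n}.npz',V=V,d=d); crop('w',p,230,100,200,150,4,f'pics/{n}.png')
print(robot.read_t())
```

```text
28.2333
```

View pics/w_bb.png

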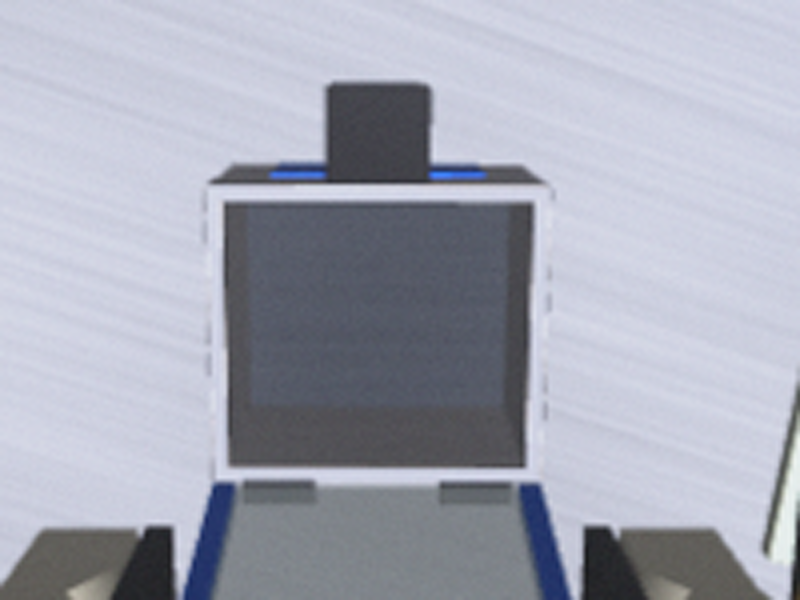

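View pics/w_bp.png

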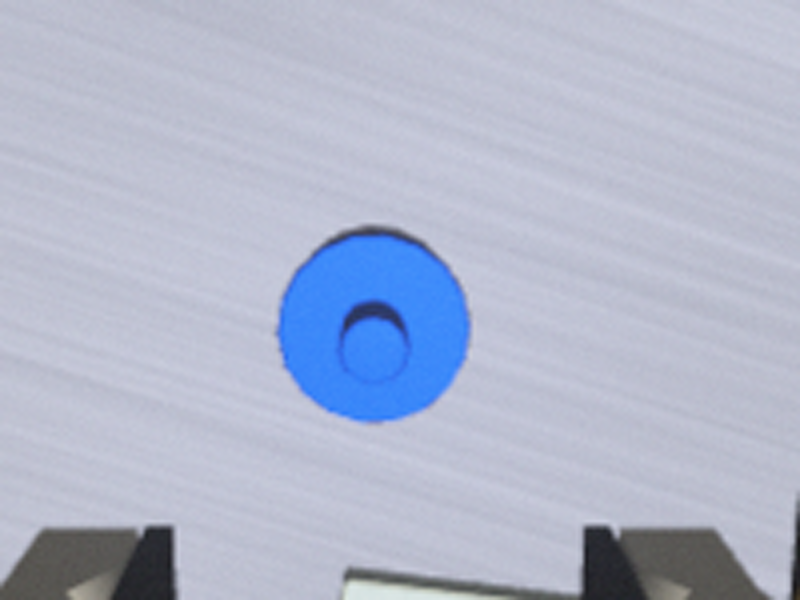

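In the crop, the blue knob top is at (374,350). The blue rim corners are at (209,184), (551,184), (542,485) and (214,485).

```bash
cat >> h.py <<'E'
def full(u,v,o=(230,100),s=4): return (u+.5)/s-.5+o[0],(v+.5)/s-.5+o[1]
def fitbox(k,npz,cs):
    # cs: crop px of rear-left(img), rear-right, front-right, front-left as seen in flipped wrist view
    from scipy.optimize import least_squares
    P=json.load(open('poses.json')); V=np.load(npz)['V']
    c=np.array([full(*x) for x in cs])[[1,0,3,2]]
    L=[(.045,.05,.078),(.045,-.05,.078),(-.045,-.05,.078),(-.045,.05,.078)]
    r=least_squares(lambda p:(proj('wrist',[loc(p,q) for q in L],V)[:,:2]-c).ravel(),P[k]); print(k,P[k],r.x,r.fun.round(1))
    P[k]=list(r.x); json.dump(P,open('poses.json','w'))
def pick(q):
    q=np.array(q)[:2]
    robot.servo_line(tip(q,.07)); robot.servo_line(tip(q,.045),speed=.06)
    f0=robot.read_force()
    for z in (.042,.040):
        robot.servo_line(tip(q,z),speed=.03); f=robot.read_force()-f0; print(z,f.round(2))
        if f[2]>2: robot.servo_line(tip(q,z+.002),speed=.03); break
    robot.move_gripper(0.0); print('w',robot.read_grip_width())
    robot.servo_line(robot.read_position()+[0,0,.08],speed=.12); print('w',robot.read_grip_width(),robot.read_force(),robot.read_t())
E
python3 - <<'E'
from h import *
fitbox('blue','pics/w_bb.npz',[(214,485),(542,485),(551,184),(209,184)])
V=np.load('pics/w_bp.npz')['V']
a=atz('wrist',*full(374,350),.061,V); b=atz('wrist',*full(374,328),.037,V); print(a,b)
pick((a+b)/2)
p,d=robot.grab_frame('scene'); crop('scene',p,180,100,240,180,3,'pics/s6.png')
if robot.read_grip_width()>.14: 
    place('blue')
    V=wristV(); p,d=robot.grab_frame('wrist'); cv2.imwrite('pics/w6.png',p[:,:,::-1])
E
```

```text
blue [0.6175739755619116, -0.11812488605782481, 0.3193917147094303] [ 0.62038771 -0.11508119  0.31710758] [ 0.2 -0.3  0.1 -0.5 -0.9  0.2  0.6  0.5]
[0.4760743  0.01176944 0.061     ] [0.47560136 0.01156261 0.037     ]
0.042 [1.14 0.48 0.36]
0.04 [2.02 0.73 0.02]
w 0.18184096499137442
w 0.18697852455349853 [-0.44931356  0.36452038 -3.11143385] 31.8583
w before 0.18308305773488848 [-0.65 -0.49 -2.22]
w 0.18167534574757738 [-0.13 -0.52 -3.04]
0.053 [-1.02  0.53  0.1 ]
0.051 [0.53 0.55 0.96]
0.049 [-0.06  0.17  0.83]
0.047 [0.64 0.1  0.02]
0.045 [-0.65 -1.04  6.8 ]
[-0.82  0.26 -1.2 ] 38.5167
```

View pics/w6.png

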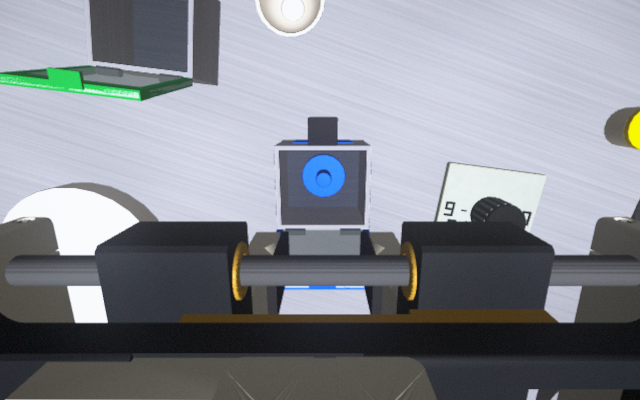

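Blue is placed and upright, with its lid at (323,176). Before sweeping behind the covers, I'll check obstacles there (bottle, dish, pepper mill).

Run:
```python
from h import *
P=json.load(open('poses.json'))
d=np.load('pics/top0.npy'); X=cloud('top',d)
for n,(u0,u1,v0,v1) in dict(bottle=(365,393,48,102),dish=(428,512,60,134),mill=(258,290,48,106)).items():
    q=X[v0:v1,u0:u1].reshape(-1,3); q=q[q[:,2]>.015]; print(n,q.min(0).round(3),q.max(0).round(3))
    for k in ['blue','green','red']:
        p=P[k]; lx=(q[:,0]-p[0])*np.cos(p[2])+(q[:,1]-p[1])*np.sin(p[2]); ly=-(q[:,0]-p[0])*np.sin(p[2])+(q[:,1]-p[1])*np.cos(p[2])
        s=abs(ly)<.12
        if s.any(): print('  ',k,'min lx within |ly|<.12',lx[s].min().round(3), 'ly range',ly[s].min().round(3),ly[s].max().round(3),'maxz',q[s,2].max().round(3))
for k in ['blue','green','red']:
  for q in [(.105,0,.22),(.1,0,.13),(.06,0,.2),(-.04,0,.08)]:
    j=robot.ik(tip(loc(P[k],q)),ori(P[k][2])); print(k,q,j is not None)
```

```text
bottle [ 0.372 -0.182  0.015] [ 0.947 -0.002  0.915]
   blue min lx within |ly|<.12 0.181 ly range -0.12 -0.062 maxz 0.173
   green min lx within |ly|<.12 0.333 ly range 0.066 0.12 maxz 0.17
dish [ 0.372 -0.464  0.015] [ 0.924 -0.002  0.915]
   green min lx within |ly|<.12 0.178 ly range -0.12 0.011 maxz 0.055
mill [ 0.372 -0.002  0.015] [0.948 0.173 0.915]
   blue min lx within |ly|<.12 0.351 ly range 0.094 0.12 maxz 0.034
blue (0.105, 0, 0.22) True
blue (0.1, 0, 0.13) True
blue (0.06, 0, 0.2) True
blue (-0.04, 0, 0.08) True
green (0.105, 0, 0.22) True
green (0.1, 0, 0.13) True
green (0.06, 0, 0.2) True
green (-0.04, 0, 0.08) True
red (0.105, 0, 0.22) True
red (0.1, 0, 0.13) True
red (0.06, 0, 0.2) True
red (-0.04, 0, 0.08) True
```

```bash
cat >> h.py <<'E'
def shut(k):
    P=json.load(open('poses.json'))[k]; o=ori(P[2]); hw=.010
    robot.servo_line(np.r_[robot.read_position()[:2],.26-DT],speed=.25)
    robot.move_gripper(0)
    g=lambda x,z: tip(loc(P,(x,0,z)))
    robot.goto(g(.110,.26),o); robot.servo_line(g(.110,.150),o,speed=.15)
    f0=robot.read_force(); mx=0
    for th in np.radians([95,85,75,65,55,45,35,25,17,11]):
        r=.075+.008*(th<1.0)
        x=.045-r*np.cos(th)+.007*np.sin(th)+hw; z=.078+r*np.sin(th)+.007*np.cos(th)
        robot.servo_line(g(x,min(z,.150) if th>1.5 else z),speed=.08); f=robot.read_force()-f0
        mx=max(mx,np.linalg.norm(f))
        if mx>30: print('STOP',th,f); return False
    print('sweep max',mx,f.round(1))
    robot.servo_line(g(-.038,.100),speed=.05)
    for z in np.arange(.096,.0815,-.002):
        robot.servo_line(g(-.038,z),speed=.03); f=robot.read_force()-f0; print(round(z,3),f.round(1))
        if f[2]>28: break
    robot.servo_line(g(-.038,.12),speed=.1); robot.servo_line(g(-.038,.24),speed=.25); print(robot.read_t()); return True
E
python3 - <<'E'
from h import *
shut('blue')
V=wristV(); p,d=robot.grab_frame('wrist'); cv2.imwrite('pics/w7.png',p[:,:,::-1])
p,d=robot.grab_frame('scene'); crop('scene',p,180,140,240,160,3,'pics/s7.png')
E
```

```text
sweep max 2.819705502730576 [-0.2 -1.7  0.9]
0.096 [-0.3 -1.1  1.3]
0.094 [-1.7 -1.7  4.1]
0.092 [ 0.5 -2.2  0.4]
0.09 [ 0.2 -2.1 -0.1]
0.088 [ 0.9 -0.3  0.9]
0.086 [ 0.3 -1.8  0.1]
0.084 [-0.7 -1.5  1.3]
0.082 [-3.9 -0.9 11. ]
48.175
```

View pics/w7.png

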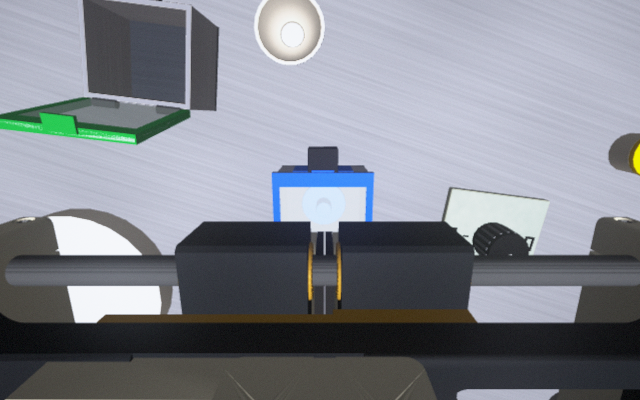

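View pics/s7.png

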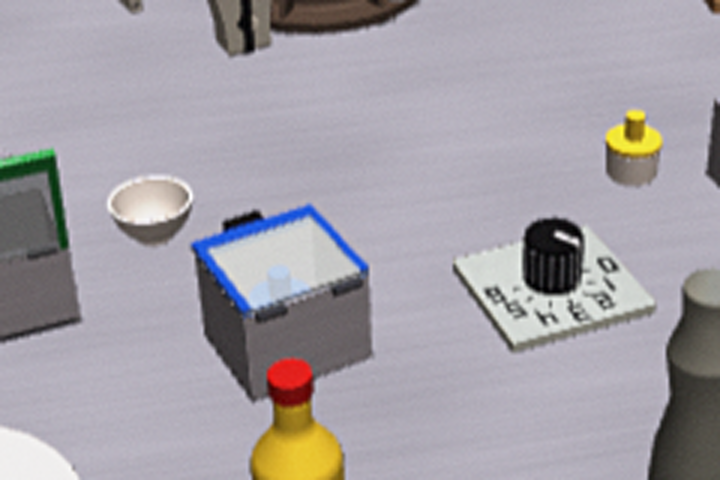

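The blue cover is flat and shut: it gave way at 0.094 and went solid at 0.082 with 11 N. I'll refine the green box pose, then shut it.

```bash
sed -i 's/np.arange(.096,.0815,-.002)/np.arange(.096,.0795,-.002)/; s/f\[2\]>28/f[2]>18/' h.py
python3 - <<'E'
from h import *
P=json.load(open('poses.json')); o=ori(P['green'][2])
robot.goto(loc(P['green'],(-.01,0,.27)),o); robot.dwell(.15); V=wristV(); p,d=robot.grab_frame('wrist'); np.savez(f'pics/w_gb.npz',V=V,d=d); crop('w',p,230,100,200,150,4,f'pics/w_gb.png')
E
```

```text
(no output)
```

View pics/w_gb.png

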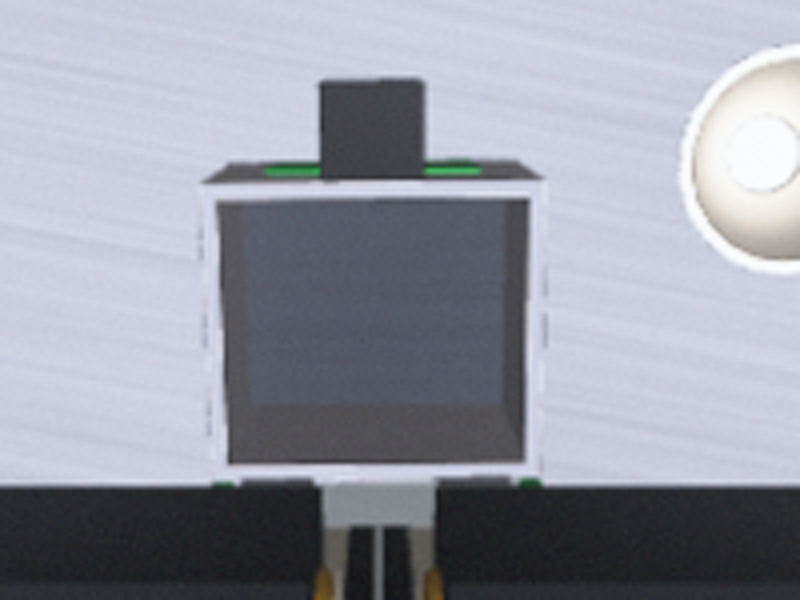

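The green box is empty. Its rim corners are at (203,183), (546,181), (541,480) and (211,483) in the crop.

Run:
```python
from h import *
fitbox('green','pics/w_gb.npz',[(212,483),(541,481),(546,181),(203,183)])
if shut('green'): shut('red')
p,d=robot.grab_frame('scene'); cv2.imwrite('pics/s8.png',p[:,:,::-1])
```

```text
green [0.5195724963341132, -0.3289481703196778, 0.18710071021492508] [ 0.52195568 -0.32715783  0.19399306] [-0.  -0.1  0.  -0.1 -0.7  0.2  0.7  0.1]
sweep max 1.2716562440200505 [ 0.1 -0.8 -1. ]
0.096 [-0.6 -0.5 -0. ]
0.094 [-2.1 -0.5  4.1]
0.092 [ 0.1 -0.3 -0.3]
0.09 [-0.3 -0.9 -0.3]
0.088 [ 0.4  0.  -0.5]
0.086 [-0.4 -0.6 -0.8]
0.084 [ 0.2 -0.6  0.1]
0.082 [-4.3  2.9 10.5]
0.08 [-6.9  4.7 23. ]
58.725
sweep max 1.902456391417799 [-0.5 -0.7 -0.1]
0.096 [-0.2 -1.8 -0.5]
0.094 [-1.8 -1.   4.8]
0.092 [-0.3 -1.8 -0.3]
0.09 [-0.5 -0.9 -0.2]
0.088 [-0.7 -0.8 -0.6]
0.086 [-0.4 -1.2 -0. ]
0.084 [-0.7 -0.7 -0.1]
0.082 [-4.5 -2.4 11. ]
0.08 [-11.   -5.3  25.2]
69.9417
```

View pics/s8.png

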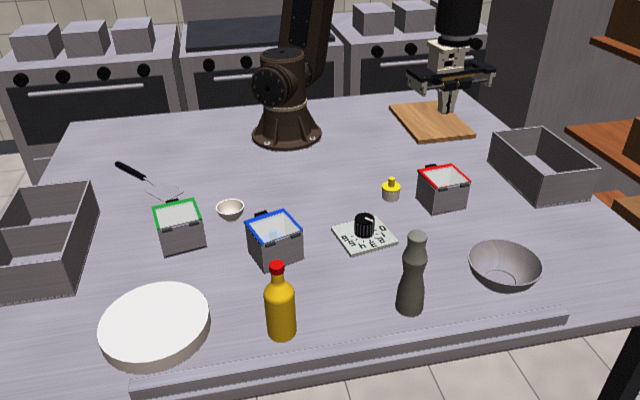

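All three covers look flat and shut. Next I'll look at the timer from above.

Run:
```python
from h import *
P=json.load(open('poses.json'))
robot.move_gripper(1.0)
robot.goto([.585,.096,.22],ori(np.radians(30))); robot.dwell(.15); V=wristV(); p,d=robot.grab_frame('wrist'); np.savez(f'pics/w_t.npz',V=V,d=d); crop('w',p,230,100,200,150,4,f'pics/w_t.png')
print(robot.read_t(), proj('wrist',[[.598,.096,.057]],V))
```

```text
72.6667 [[316.67652927 187.55809568   0.35683035]]
```

View pics/w_t.png

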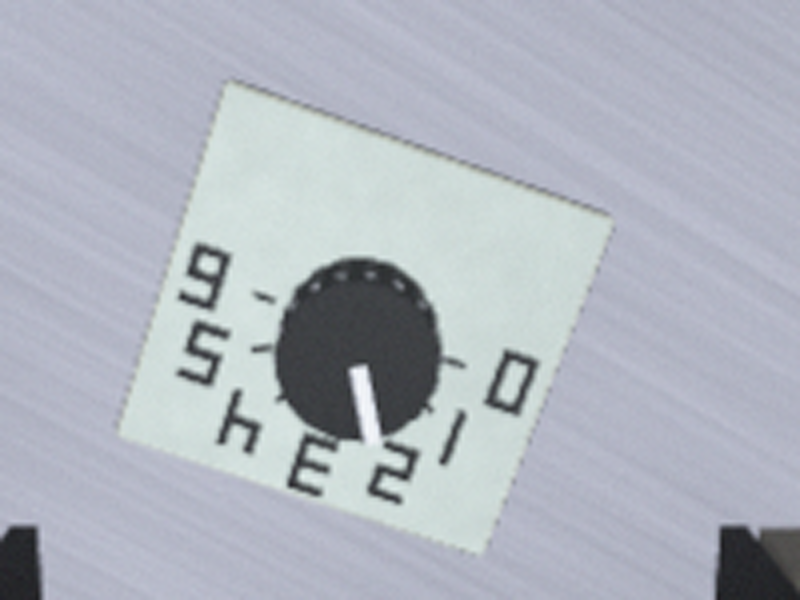

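```bash
cat > tm.py <<'E'
from h import *
from scipy.optimize import least_squares
def timer(npz,cs,l0,l1):
    V=np.load(npz)['V']; c=np.array([full(*x) for x in cs])
    L=[(.058,.062,.012),(.058,-.062,.012),(-.058,-.062,.012),(-.058,.062,.012)]
    r=least_squares(lambda p:(proj('wrist',[loc(p,q) for q in L],V)[:,:2]-c).ravel(),[.598,.096,.19]); print(r.x,r.fun.round(1))
    a=atz('wrist',*full(*l0),.057,V); b=atz('wrist',*full(*l1),.057,V); v=b-a
    al=np.arctan2(v[1],v[0])-r.x[2]; print('line start',a,'angle',np.pi/2-al,'using axis',np.pi/2-(np.arctan2(*(b[:2]-r.x[:2])[::-1])-r.x[2]))
    return r.x
E
python3 - <<'E'
from tm import *
x=timer('pics/w_t.npz',[(485,553),(118,435),(231,80),(613,215)],(359,366),(374,442))
P=json.load(open('poses.json')); P['timer']=list(x); json.dump(P,open('poses.json','w'))
for a in (35,30,-30,-35,-40): print(a,robot.ik(tip(x,.023),ori(np.radians(a))))
E
```

```text
[0.59843907 0.10010582 0.19219362] [ 0.2  0.8 -0.5  0.2 -1.2 -0.8  1.5  0. ]
line start [0.60000109 0.10055743 0.057     ] angle 1.0522408084532944 using axis 1.0808745619859277
35 [ 27.92414552  25.56276812 -21.45801648   0.         -42.97921541
 -82.92414552]
30 [ 27.92414552  25.56276812 -21.45801648   0.         -42.97921541
 -87.92414552]
-30 [ 2.79241455e+01  2.55627681e+01 -2.14580165e+01 -2.54444375e-14
 -4.29792154e+01 -1.47924146e+02]
-35 [  27.92414552   25.56276812  -21.45801648    0.          -42.97921541
 -152.92414552]
-40 [  27.92414552   25.56276812  -21.45801648    0.          -42.97921541
 -157.92414552]
```

Timer reads 1.05 rad, i.e. digit 2. I'll grip it and turn 60° clockwise.

Run:
```python
from tm import *
q=[.599,.1003]; o=ori(np.radians(30))
robot.servo_line(tip(q,.10),o); robot.servo_line(tip(q,.024),speed=.08); print(robot.read_force().round(1))
robot.move_gripper(0); print('w',robot.read_grip_width(),robot.read_force().round(1))
j=np.array(robot.read_qpos())
for k in range(1,7):
    jj=j.copy(); jj[5]-=10*k; robot.movej(jj); print(robot.read_qpos()[5].round(1),robot.read_grip_width().round(3),robot.read_ft_torque().round(2),robot.read_force().round(1))
robot.dwell(.2); robot.move_gripper(1.0); print(robot.read_position(),robot.read_t())
robot.servo_line(tip(q,.13),speed=.12); jb=np.array(robot.read_qpos()); 
robot.goto([.585,.096,.22],ori(np.radians(30))); robot.dwell(.15); V=wristV(); p,d=robot.grab_frame('wrist'); np.savez(f'pics/w_t2.npz',V=V,d=d); crop('w',p,230,100,200,150,4,f'pics/w_t2.png')
```

```text
[ 0.7 -0.7 -0.4]
w 0.5216727172282328 [ 3.2 -6.3 -1.2]Traceback (most recent call last):
  File "<stdin>", line 7, in <module>
AttributeError: 'float' object has no attribute 'round'
```

Run:
```python
from tm import *
q=[.599,.1003]
j=np.array(robot.read_qpos(),float); print(j)
for t in (-107.9,-117.9,-127.9,-137.9,-147.9):
    jj=j.copy(); jj[5]=t; robot.movej(jj); print(round(float(robot.read_qpos()[5]),1),round(float(robot.read_grip_width()),3),np.round(robot.read_ft_torque(),2),np.round(robot.read_force(),1))
robot.dwell(.2); robot.move_gripper(1.0); print(robot.read_position(),robot.read_t())
robot.servo_line(tip(q,.13),speed=.12)
robot.goto([.585,.096,.22],ori(np.radians(30))); robot.dwell(.15); V=wristV(); p,d=robot.grab_frame('wrist'); np.savez(f'pics/w_t2.npz',V=V,d=d); crop('w',p,230,100,200,150,4,f'pics/w_t2.png')
```

```text
[ 27.82401997  25.54091336 -21.32796039   0.11702151 -43.12074741
 -97.68401917]
-107.5 0.521 [-0.87 -0.75  0.  ] [ 2.2 -3.7 -1.7]
-117.6 0.52 [-1.25 -0.99 -0.01] [ 2.  -4.5 -0.7]
-127.6 0.52 [-1.74 -1.2   0.04] [ 2.7 -5.1 -0.6]
-137.6 0.52 [-2.05 -1.27 -0.1 ] [ 2.6 -6.2 -0.5]
-147.6 0.515 [-2.44 -1.37  0.01] [ 3.  -7.4 -0.9]
[ 0.59981     0.09905708 -0.00180483] 78.475
```

View pics/w_t2.png

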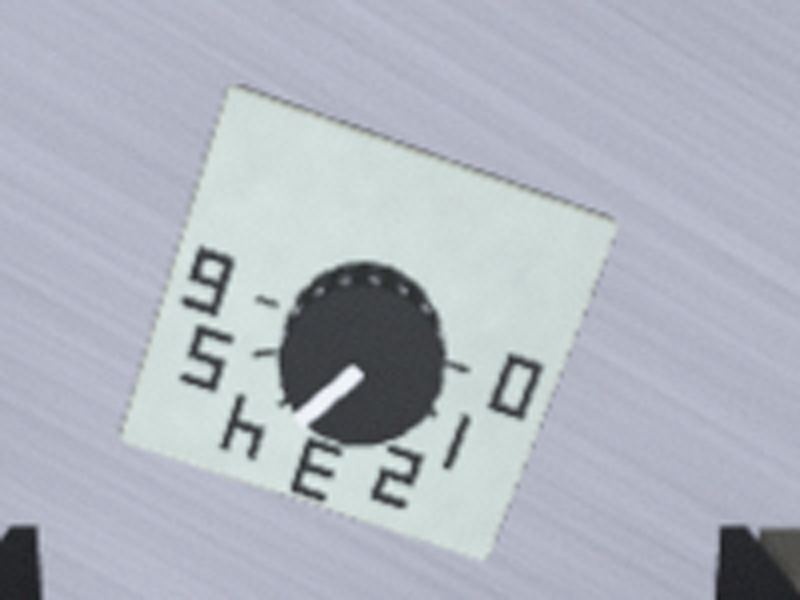

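Run:
```python
from tm import *
timer('pics/w_t2.npz',[(488,558),(122,438),(233,85),(617,219)],(358,372),(300,419))
P=json.load(open('poses.json'))
# check covers: move up/away, take top view
robot.goto([.45,.25,.33],ori(np.radians(0.))) 
p,d=robot.grab_frame('top'); cv2.imwrite('pics/t9.png',p[:,:,::-1])
p,d=robot.grab_frame('scene'); X=cloud('scene',d)
crop('s',p,140,150,170,130,4,'pics/s9a.png'); crop('s',p,320,140,170,130,4,'pics/s9b.png'); print(robot.read_t())
for k in ['red','green','blue']:
    v=[proj('scene',[loc(P[k],(x,.046,.085))])[0] for x in (.03,0,-.04)]
    q=[X[int(round(b))-1:int(round(b))+2,int(round(a))-1:int(round(a))+2].reshape(-1,3) for a,b,_ in v]; print(k,[np.median(s[:,2]).round(4) for s in q])
```

```text
[0.59850565 0.1000416  0.1903391 ] [ 0.4  0.7 -0.8  0.6 -1.  -1.   1.4  0. ]
line start [0.60104991 0.09958433 0.057     ] angle 2.1175598982630235 using axis 2.0979978830340995
81.7167
red [np.float64(0.0849), np.float64(0.0842), np.float64(0.085)]
green [np.float64(0.086), np.float64(0.0856), np.float64(0.0861)]
blue [np.float64(0.0852), np.float64(0.0848), np.float64(0.086)]
```

View pics/s9a.png

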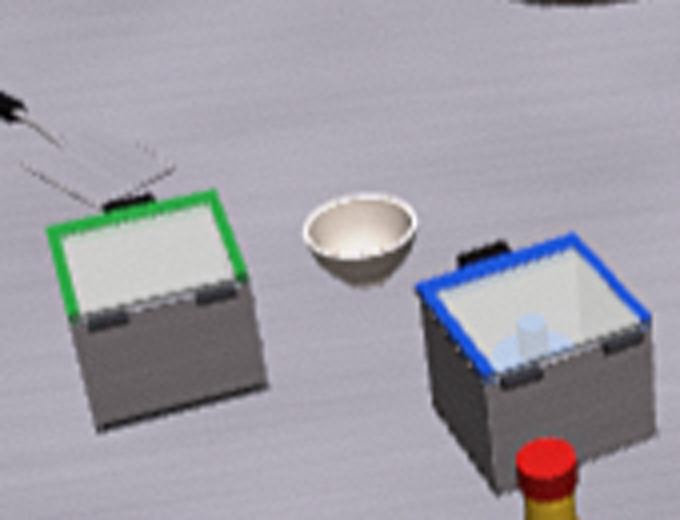

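View pics/s9b.png

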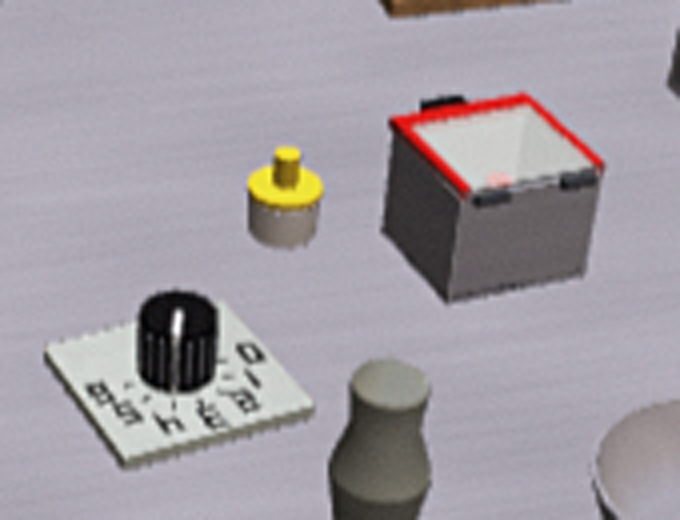

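View pics/t9.png

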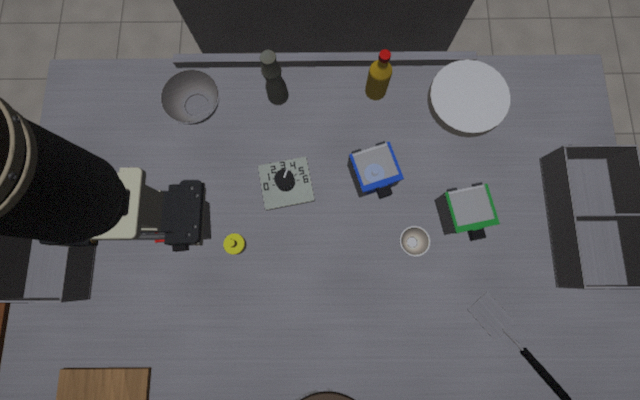

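All checks agree: the covers are flat at about 0.085 m, the timer reads about 2.10 rad, and the bystanders have not moved. Handing in.

```bash
python3 -c "
from rig import robot
robot.dwell(.3); print(robot.read_force()); robot.job_done(); print(robot.read_t())"
```

```text
[-0.11342237 -1.14575056 -0.28186018]
the job is handed in; nothing more can be done
the job is handed in; nothing more can be done
```

I put the red and blue pots in their own boxes, shut all three covers, turned the timer to 4 and handed the job in at about 82 s. No verdict came back. There was no green pot anywhere in the views, so its box was shut empty.

**Last checks**
- **Pots:** right after placing, each stood upright in the middle of its box. The last pictures show both through the covers, the red one only partly.
- **Covers:** all three lie flat, with outer faces at 0.084–0.086 m by depth against 0.085 m for fully shut.
- **Timer:** the collar reads 2.10–2.12 rad (2.094 is digit 4).
- **Bystanders:** the yellow pot and the white bowl are where they were.

**What failed or disagreed**
- **First grasp missed:** the first try on the red pot closed above its knob. Both cameras showed the real fingertips about 26 mm behind the reported TCP. After I corrected for that, both pots were picked and placed without a slip.
- **Top camera off to the side:** it disagreed with the wrist camera by up to 7 mm near the edges of its view, so I used the wrist camera's positions.

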